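# Find the gap that the feeler blade fits

### The arm

A 6-joint arm with a two-finger parallel gripper is mounted at the origin on a cart in front of the work surface, level with it; the furniture and walls round the work are solid. World frame = base frame: x ahead of the robot, y to its left, z up, the work surface at z = 0. Lengths are in m, angles in rad, forces in N, time in s.
With the tool pointing down it reaches from about 0.375 to 0.9 m from the base axis. Payload 3.1 kg.
Tool frame: the origin (TCP) lies midway between the tips of the shut fingers; the grasp point (between the pads) lies 19 mm behind it; z points along the fingers, y is the line along which they close (so a half turn about z gives the same grasp; the last joint's range is limited). The gripper opens to 85 mm and grips with 20 to 120 N. Pads are 22 mm wide; open, the fingers measure 114 mm over their backs; the gripper's body (76 mm by 85 mm) begins 54 mm behind the grasp point. The pads swing forward as they close: fully open they stand 13 mm farther back than shut.
Start: joints at [-1.438, 0.527, 1.433, -0, 1.181, -0.178], TCP at [0.192, -0.595, 0.231] pointing down, gripper open.
Joint ranges: [-3.08, 3.08], [-0.75, 2.2], [0.22, 2.44], [-1.43, 4.57], [0, 2.65], [-2.85, 2.85]. Speed limits (rad/s): [2.79, 2.79, 3.14, 3.14, 3.14, 3.14].

### API

Orientations are given as a unit quaternion [x, y, z, w].
In Python, from station import manip gives the robot as it stands.
- The arm moves only by the tool step_arm, never from a script. Its argument "targets" is text: rows parted by semicolons, each of 4 numbers parted by spaces: the shift along the tool's x, y, z in mm, then the turn about the tool's z in degrees. A call has 1 to 12 rows; each row is the pose to reach, as a shift and turn from the pose commanded when the call began, along the tool's axes at that moment; what a row does not reach only later rows make up. A row lasts 1/10 s, in which the tool goes at most 50 mm and 8.59 degrees, less where a joint would pass 70% of its speed; a pose out of reach is approached as far as the arm can. A call with a gripper value outside its range is refused whole. "gripper" is the closure, from 0 (fully open) to 1 (shut), set as the call begins (left out, the last holds). The fingers move at their own pace and stop on an object; "squeeze" is the grip in N (left out, the last holds). Time passes only in rows, so rows that repeat a pose let the fingers close. It gives the time, the measured TCP pose, the force, the opening and the grip force at its end, in the units of the state.
- manip.sense(): the state, without advancing time (a new reading comes with each control period).
- manip.snapshot(name): name is "scene" or "side" or "wrist"; returns the picture (480x640x3 uint8, red, green, blue); there is no depth.
- manip.get_calibration(name): a dict with "fov_y" (degrees; the focal length in pixels is half the picture's height over the tangent of half this angle, whatever the lens; pixels are square), "cx", "cy" (the principal point, pixels), "extrinsics" (4x4, takes a point from camera to world coordinates); the wrist camera has in their place "tool_from_camera" (4x4, takes a point from camera to tool coordinates, whose origin is the TCP and whose axes are the flange's). Camera axes: x right, y down, z forward; pixel columns grow to the right and rows downward; lengths in m; the calibration is good to about 2 mm. A picture is of the moment at which its call begins: read the wrist's pose just before it. get_calibration takes no time and is no camera call.
- manip.sign_off(): hands the job in; it is judged then, once.
Trained networks look in the newest picture that a camera, given by its name, has taken for a name from the list of things; names that differ only in an ending like _2 or _b are one class to them, and where a whole thing is asked for, a point or a joint stands for the part that bears it (a point fixed in the world has none). Each returns a list of dicts, best first, with "p" (0 to 1); they miss things now and then, are a little off and sometimes report something else, mostly with a low value. They report only what shows in the picture. A call takes as long as a camera call.
- manip.recognise(camera, query): "position" ([column, row] in pixels, amid what is visible of it).
- manip.masks_of(camera, query): "pixels" (480x640 bool, what is visible of it) and "position" ([column, row] in pixels, amid what is visible of it).
- manip.mark_of(camera, query): "position" ([column, row] in pixels: a listed point, or the origin of a listed thing).
The state is a dict: "t": time; "q": joint angles; "qd": joint speeds; "tau": joint torques, N m; "tcp_pos": TCP position; "tool_rot": TCP orientation; "force": force on the tool from outside, world axes, zero at the start; "ft_torque": the same for the moment, N m; "finger_gap": opening from 0.0 (shut) to 1.0 (fully open); "gripper_force": force on a finger pad.
Only numpy, scipy, OpenCV 4.12 (cv2) and the standard library are available. Lean on these libraries where they do the work, as an engineer would, in place of code of your own. Each camera call takes 0.05 s, during which the arm holds its last target. There are 200 camera calls.

### The job

Take the feeler blade out of its stand by the handle and try it, tip down, in the three gaps of the grey gap block: one is too narrow and stops the blade part-way, one is too wide and lets it in with no drag, and one takes it fully down with a light, even drag. Leave the blade let go of, upright and fully home (handle shoulder down on the cover) in the gap that fits. Never force the blade (keep under about 20 N), and leave the bottle, beaker and timer standing where they are.

Things in the scene. Friction and masses are not known exactly. Their poses are not given: they have to be found in the camera images.
- blade_handle (a point): Centre of the feeler blade's handle, the point to grip. The handle is a pale wooden upright block with brass rivets, 30 mm (own x) x 16 mm (own y) x 56 mm (own z, up). Its flat underside (the shoulder) is 28 mm below this point. The whole weighs 50 to 85 g and at the start stands upright in the stand, turned as the stand is.
- blade_tip (a point): Middle of the feeler blade's square tip, 78 mm below the handle's centre. The plain steel blade sticks out 50 mm below the handle's shoulder, 24 mm wide (own x) and 5 mm thick (own y).
- stand: Fixed white plastic stand holding the blade, 58 mm high; foot 70 x 70 mm, upper part 44 x 44 mm with a pocket 28 mm (own x) x 8 mm (own y), 52 mm deep, open at the top. The handle's shoulder sits on its top. Origin at the centre of the underside.
- gap_block: Fixed grey block with an aluminium cover, 64 mm (own x) x 150 mm (own y) x 70 mm high; origin at the centre of the underside. In the cover are three equal mouths in a row along y, 46 mm apart, each 34 mm long (x) and 12 mm wide (y). The blade goes in with its width along the block's x, either way round. Which gap is which changes from start to start.
- mouth_left (a point): Centre of the mouth toward the block's +y, level with the cover's top; axes as the block's. Below each mouth two steel cheeks face each other along y, centred on it: tapered from 12 to 26 mm below the cover's top, parallel from 26 to 48 mm; free floor 55 mm down. Too-narrow gap: rigid cheeks, 2 mm apart; the blade stops with its tip about 22 mm below the cover's top.
- mouth_middle (a point): Centre of the middle mouth, as above. Fitting gap: cheeks 2 mm apart too (it looks like the narrow one) but sprung, each giving way up to 6 mm; from about 22 mm below the cover's top the tip needs 4 to 12 N to spread them, and once past 26 mm they hold the blade back with a drag of 2 to 6 N all the way down (pushing on with up to 15 N tells it from the narrow one).
- mouth_right (a point): Centre of the mouth toward the block's -y, as above. Too-wide gap: cheeks 12 mm apart, no drag all the way down. (Any of the three gaps may lie under any mouth.) Fully home, the handle's shoulder sits on the cover and the handle's centre is 28 mm above the mouth.
- bottle: Bystander: white plastic bottle with a blue cap, 54 mm across, 105 mm high, loose; origin at the centre of its underside.
- beaker: Bystander: small beaker, 47 mm across, 59 mm high, loose; origin at the centre of its underside.
- timer: Bystander: flat white timer, 62 x 62 x 19 mm, loose; origin at the centre of its underside.

How it is judged:
On the way:
1. the blade is drawn right out of its stand (height (world z) of blade_tip above 0.06 m), for 0.1 s.
At the end, for the whole second after the job is handed in: The blade stands let go of, at rest and upright (within 0.15 rad) in the gap that fits, held by its sprung cheeks (over 1 N each), with the handle's shoulder within 4 mm of the cover (((z of blade_handle in the frame of mouth_left between 0.024 and 0.032 m and horizontal distance between each of blade_handle, blade_tip and mouth_left below 0.01 m) or (z of blade_handle in the frame of mouth_middle between 0.024 and 0.032 m and horizontal distance between each of blade_handle, blade_tip and mouth_middle below 0.01 m) or (z of blade_handle in the frame of mouth_right between 0.024 and 0.032 m and horizontal distance between each of blade_handle, blade_tip and mouth_right below 0.01 m)) and angle between blade_handle's own z axis and vertical below 0.15 rad and contact force between blade and cheek_bl above 1 N and contact force between blade and cheek_br above 1 N and linear speed of blade below 0.01 m/s and contact force between the fingers and blade below 0.05 N); the robot touches nothing.
It fails at once if the blade is forced: more than 25 N between it and the gap block or the cheeks (contact force between blade and gap_block above 25 N or contact force between blade and cell_a above 25 N or contact force between blade and cell_b above 25 N or contact force between blade and cell_c above 25 N).
It fails at once if a bystander is shifted by more than 25 mm or tipped (distance of any of bottle, beaker, timer from where it was at the start of the episode above 0.025 m or angle between any of bottle, beaker, timer's own z axis and vertical above 0.35 rad).
It also fails if it takes over 54 s, if anything falls off the work surface, if the arm or the gripper's body presses on something with over 40 N, if the wrist force passes 120 N, or if a joint passes its speed limit or range.

## Working session

There is one attempt and no reset: what is moved stays moved. The work goes in short steps, Python scripts to look and compute and a tool call to move; the robot and the scene stay as the last step left them, time stands still between calls to the robot, and variables do not carry over. Pictures are saved under pics/ and viewed, at most 10 in all, crops included, and the job is handed in when it is done.

Besides the shell and the picture viewer there is one more tool, called as name(argument=value, ...) on one line, values as JSON. step_arm: Moves the arm, as the interface text tells. Its arguments: {"type":"object","properties":{"targets":{"type":"string"},"gripper":{"type":"number"},"squeeze":{"type":"number"}},"required":["targets"]}

```bash
mkdir -p pics
cat > h.py <<'E'
import numpy as np, cv2
from station import manip
from scipy.spatial.transform import Rotation as R
def cam(n,s=None):
    c=manip.get_calibration(n)
    if n=='wrist':
        s=s or manip.sense();T=np.eye(4);T[:3,:3]=R.from_quat(s['tool_rot']).as_matrix();T[:3,3]=s['tcp_pos'];E=T@np.array(c['tool_from_camera'])
    else:E=np.array(c['extrinsics'])
    return E,240/np.tan(np.radians(c['fov_y'])/2),c['cx'],c['cy']
def ray(C,p):
    E,f,cx,cy=C;d=E[:3,:3]@np.array([(p[0]-cx)/f,(p[1]-cy)/f,1]);return E[:3,3],d/np.linalg.norm(d)
def tri(rs):
    A=sum(np.eye(3)-np.outer(d,d) for o,d in rs);b=sum((np.eye(3)-np.outer(d,d))@o for o,d in rs);return np.linalg.solve(A,b)
def atz(r,z): o,d=r;return o+d*(z-o[2])/d[2]
def proj(C,X):
    E,f,cx,cy=C;p=E[:3,:3].T@(np.array(X)-E[:3,3]);return np.array([cx+f*p[0]/p[2],cy+f*p[1]/p[2]])
def save(n,img): cv2.imwrite(f'pics/{n}.png',img[:,:,::-1])
E
python3 - <<'E'
from h import *
np.set_printoptions(precision=4,suppress=True)
names=['blade_handle','stand','gap_block','mouth_left','mouth_middle','mouth_right','bottle','beaker','timer']
Z=dict(blade_handle=.086,mouth_left=.07,mouth_middle=.07,mouth_right=.07)
s=manip.sense();print(s)
rs={}
for c in['scene','side','wrist']:
    C=cam(c);im=manip.snapshot(c);save(c+'0',im);print(c,C[0])
    for n in names:
        r=manip.mark_of(c,n)
        for k in r[:2]:
            print(c,n,k['p'],np.round(k['position'],1),atz(ray(C,k['position']),Z.get(n,0)))
E
```

```text
{'t': 0.0, 'q': array([-1.4375,  0.5285,  1.4339,  0.    ,  1.1814, -0.1785]), 'qd': array([ 0.0004, -0.0012, -0.0016,  0.0005,  0.0006, -0.0016]), 'tau': array([ -0.0004, -44.2352, -17.8026,  -0.0003,   0.0085,  -0.    ]), 'tcp_pos': array([ 0.1917, -0.5941,  0.2303]), 'tool_rot': array([ 0.9879,  0.1553,  0.    , -0.0011]), 'force': array([-0.5611,  0.315 ,  0.6542]), 'ft_torque': array([ 0.0254,  0.0025, -0.0299]), 'gripper_force': 0.0, 'finger_gap': 1.0001755644302344}
scene [[-0.595  -0.4838  0.6419 -0.2344]
 [-0.8037  0.3621 -0.4722  0.7039]
 [-0.004  -0.7968 -0.6042  0.8827]
 [ 0.      0.      0.      1.    ]]
scene blade_handle 0.83 [290.3 298.7] [0.479  0.2589 0.086 ]
scene stand 0.71 [289.1 325.9] [0.4916 0.2572 0.    ]
scene gap_block 0.64 [364.5 256. ] [ 0.5716 -0.0069  0.    ]
scene mouth_left 0.82 [346.  239.6] [0.5761 0.0458 0.07  ]
scene mouth_middle 0.9 [367.7 232.2] [ 0.5681 -0.0099  0.07  ]
scene bottle 0.76 [291.5 233.5] [ 0.7443  0.0804 -0.    ]
scene beaker 0.74 [360.6 206.3] [ 0.7333 -0.1278  0.    ]
scene timer 0.76 [235.5 296.5] [0.6318 0.301  0.    ]
side [[
[... 168 characters left out ...]
 303.5] [0.495  0.2572 0.086 ]
side blade_handle 0.74 [389.4 231. ] [ 0.5421 -0.0327  0.086 ]
side stand 0.72 [280.4 349.9] [0.4957 0.2545 0.    ]
side gap_block 0.77 [366.9 267.6] [ 0.5803 -0.0176  0.    ]
side mouth_left 0.83 [343.9 243.6] [0.5842 0.0387 0.07  ]
side mouth_middle 0.78 [367.3 238. ] [ 0.5712 -0.0069  0.07  ]
side mouth_right 0.92 [387.8 228.5] [ 0.5721 -0.0619  0.07  ]
side bottle 0.79 [273.7 252. ] [0.7479 0.0743 0.    ]
side beaker 0.57 [355.9 222.5] [ 0.7321 -0.1376  0.    ]
side timer 0.96 [205.5 324.6] [0.6289 0.3042 0.    ]
wrist [[ 0.3066 -0.9089 -0.2826  0.2643]
 [-0.9518 -0.2927 -0.0912 -0.5725]
 [ 0.0002  0.297  -0.9549  0.374 ]
 [ 0.      0.      0.      1.    ]]
```

```bash
python3 -c "
import cv2;a=cv2.imread('pics/scene0.png')[170:370,180:440];cv2.imwrite('pics/sc_crop.png',cv2.resize(a,None,fx=3,fy=3,interpolation=3)[:600,:780])"
```

```text
(no output)
```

View pics/sc_crop.png

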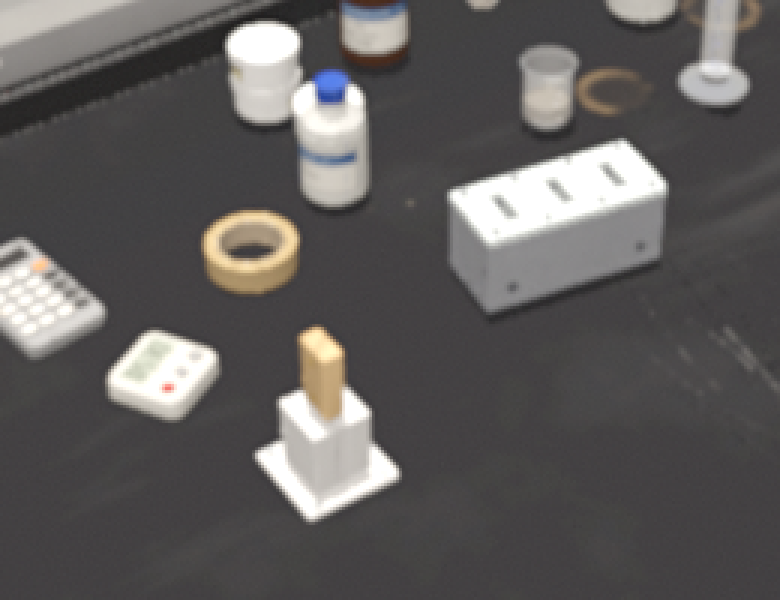

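The picture shows the stand with the blade at crop (325,420), the block with its three mouths at (505,207), (559,190) and (613,174), and the bottle, beaker and timer clear of both. I'll go over the block first for a close look.

step_arm(targets="542 -439 -20 25;542 -439 -20 25;542 -439 -20 25;542 -439 -20 25;542 -439 -20 25;542 -439 -20 25;542 -439 -20 25;542 -439 -20 25;542 -439 -20 25;542 -439 -20 25;542 -439 -20 25;542 -439 -20 25")

```text
t: 2.7
tcp_pos: [0.5205, -0.0907, 0.2489]
tool_rot: [0.998, -0.062, 0.0, 0.0]
force: [0.6, -0.1, -0.1]
finger_gap: 0.997
gripper_force: 0.0
```

step_arm(targets="0 0 0 0;0 0 0 0")

```text
t: 2.9
tcp_pos: [0.5198, -0.0915, 0.2485]
tool_rot: [0.998, -0.061, -0.0, 0.0]
force: [0.1, -1.0, 0.3]
finger_gap: 0.999
gripper_force: 0.0
```

step_arm(targets="43 -87 0 0;43 -87 0 0;43 -87 0 0;43 -87 0 0")

```text
t: 3.3
tcp_pos: [0.5725, -0.0126, 0.2482]
tool_rot: [0.998, -0.062, -0.001, 0.0]
force: [-0.6, 0.2, -0.2]
finger_gap: 1.0
gripper_force: 0.0
```

Run:
```python
from h import *
np.set_printoptions(precision=4,suppress=True)
s=manip.sense();C=cam('wrist',s);im=manip.snapshot('wrist');save('w1',im);print(s['tcp_pos'],s['tool_rot'],C[1:])
P={}
for n in['mouth_left','mouth_middle','mouth_right','gap_block','bottle','beaker']:
    for k in manip.mark_of('wrist',n)[:1]:
        P[n]=atz(ray(C,k['position']),.07 if 'mouth' in n else 0);print(n,k['p'],np.round(k['position'],1),P[n])
# top cover outline
m=manip.masks_of('wrist','gap_block')
if m:
    m=m[0]['pixels'].astype(np.uint8);print(m.sum(),cv2.minAreaRect(np.argwhere(m)[:,::-1].astype(np.float32)))
```

```text
[ 0.5725 -0.0126  0.2482] [ 0.9981 -0.0622 -0.0006  0.0004] (np.float64(423.6799552050566), 317.7167762498321, 239.46772911205613)
mouth_left 0.86 [252.8 206.3] [0.582  0.0358 0.07  ]
mouth_middle 0.82 [310.7 207.5] [ 0.5754 -0.0085  0.07  ]
mouth_right 0.74 [371.4 215.5] [ 0.5632 -0.0547  0.07  ]
gap_block 0.63 [312.9 195.3] [ 0.5708 -0.009   0.    ]
15944 ((312.3052978515625, 204.79452514648438), (196.88568115234375, 92.27545928955078), 3.310941457748413)
```

View pics/w1.png

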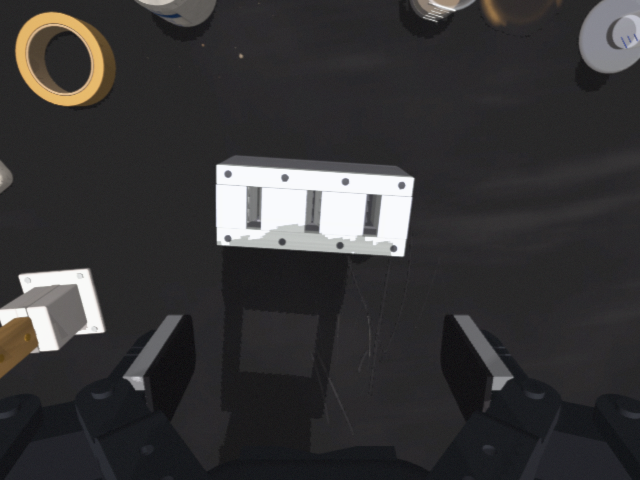

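The picture shows the block square below the camera, with mouths at about (254,208), (313,211) and (372,215), and the stand at (50,310). I'll measure the mouth outlines on the cover plane.

```bash
cat > mouths.py <<'E'
from h import *
def corners(im,C,z=.07,box=(205,150,425,262),thr=150):
    g=cv2.cvtColor(im,cv2.COLOR_RGB2GRAY);x0,y0,x1,y1=box
    m=np.zeros_like(g);m[y0:y1,x0:x1]=(g[y0:y1,x0:x1]>thr)*255
    cs,h=cv2.findContours(m,cv2.RETR_CCOMP,cv2.CHAIN_APPROX_NONE)
    out=[]
    for c,hh in zip(cs,h[0]):
        if cv2.contourArea(c)<120:continue
        W=np.array([atz(ray(C,p[0]),z)[:2]*1000 for p in c],np.float32)
        r=cv2.minAreaRect(W);out.append((hh[3]>=0,np.round(r[0],1),np.round(r[1],1),round(r[2],1)))
    return out
E
python3 - <<'E'
from mouths import *
import types
s=dict(tcp_pos=[.5725,-.0126,.2482],tool_rot=[.9981,-.0622,-.0006,.0004])
C=cam('wrist',s);im=cv2.imread('pics/w1.png')[:,:,::-1]
for t in(110,150): print(*corners(im,C,thr=t),sep='\n')
a=cv2.resize(im[150:262,205:425],None,fx=3.6,fy=3.6,interpolation=cv2.INTER_CUBIC);save('w1c',np.clip(a*1.5,0,255).astype(np.uint8))
E
```

```text
(np.False_, array([572.3, -10.1]), array([150.8,  65. ]), 79.0)
(np.True_, array([566.8, -55.4]), array([11.1, 27. ]), 78.6)
(np.False_, array([572.2, -10. ]), array([150.4,  64.3]), 79.0)
(np.True_, array([563.1, -54.9]), array([12.7, 35.6]), 79.2)
(np.True_, array([571.8,  -9.4]), array([12.8, 35.5]), 78.8)
(np.True_, array([580.9,  35.3]), array([11.8, 34.9]), 80.0)
```

View pics/w1c.png

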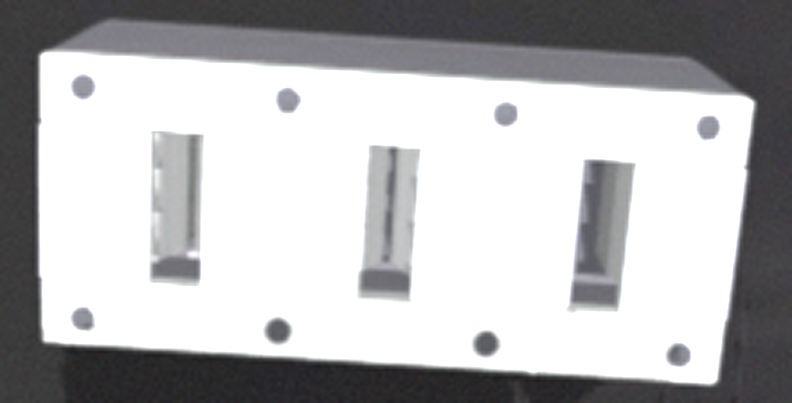

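The right mouth (dark and open inside) looks like the wide one. The left and middle both show narrow slots. The block's yaw is −11°. Now over to the stand.

step_arm(targets="-165 -252 -15 0;-165 -252 -15 0;-165 -252 -15 0;-165 -252 -15 0;-165 -252 -15 0;-165 -252 -15 0;-165 -252 -15 0;-165 -252 -15 0")

```text
t: 4.5
tcp_pos: [0.44, 0.2597, 0.2637]
tool_rot: [0.998, -0.061, 0.0, 0.0]
force: [0.9, 0.0, 0.0]
finger_gap: 0.999
gripper_force: 0.0
```

Run:
```python
from h import *
np.set_printoptions(precision=4,suppress=True)
s=manip.sense();C=cam('wrist',s);im=manip.snapshot('wrist');save('w2',im);print(s['tcp_pos'],s['tool_rot'])
for n,z in[('blade_handle',.086),('stand',0)]:
    for k in manip.mark_of('wrist',n)[:1]: print(n,k['p'],np.round(k['position'],1),atz(ray(C,k['position']),z))
g=cv2.cvtColor(im,cv2.COLOR_RGB2GRAY)
for n in('blade_handle','stand'):
  for m in manip.masks_of('wrist',n)[:1]:
    c=np.argwhere(m['pixels'])[:,::-1];h=cv2.convexHull(c.astype(np.int32))
    a=cv2.approxPolyDP(h,4,True)[:,0];print(n,m['p'],a.tolist())
```

```text
[0.44   0.2597 0.2637] [ 0.9982 -0.0606  0.0004  0.0002]
blade_handle 0.82 [315.6 140.2] [0.4933 0.2538 0.086 ]
stand 0.59 [318.4 133.9] [0.4927 0.2516 0.    ]
blade_handle 0.75 [[324, 163], [305, 162], [305, 118], [323, 120]]
stand 0.56 [[355, 166], [283, 173], [273, 99], [350, 91]]
```

View pics/w2.png

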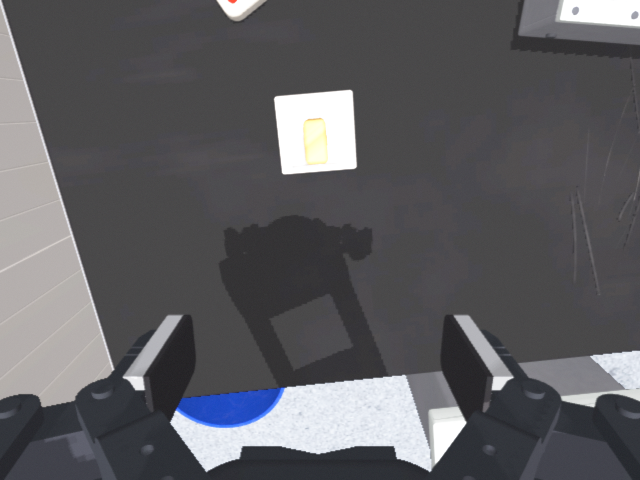

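The picture shows the stand's foot with corners at (275,97), (352,91), (356,168) and (283,174). The handle is at (315,141), its long side nearly along tool x. I'll unproject them.

Run:
```python
from h import *
s=dict(tcp_pos=[.44,.2597,.2637],tool_rot=[.9982,-.0606,.0004,.0002])
C=cam('wrist',s);im=cv2.imread('pics/w2.png')
g=cv2.cvtColor(im,cv2.COLOR_BGR2GRAY);m=np.zeros_like(g);m[75:190,255:375]=(g[75:190,255:375]>140)*255
c=max(cv2.findContours(m,0,1)[0],key=cv2.contourArea)
for z in(0,.005): print('foot',cv2.minAreaRect(np.array([atz(ray(C,p[0]),z)[:2]*1000 for p in c],np.float32)))
hsv=cv2.cvtColor(im,cv2.COLOR_BGR2HSV);m2=((hsv[...,1]>60)&(m>0)).astype(np.uint8)
c=max(cv2.findContours(m2,0,1)[0],key=cv2.contourArea);print(cv2.boundingRect(c))
print('handle@.114',cv2.minAreaRect(np.array([atz(ray(C,p[0]),.114)[:2]*1000 for p in c],np.float32)))
for Z in (.058,.114):
  for yaw in(-3,):
    a=np.radians(yaw)
    print(Z,[np.round(proj(C,[.492+np.cos(a)*u-np.sin(a)*v,.253+np.sin(a)*u+np.cos(a)*v,Z])).tolist() for u,v in((.015,.008),(.015,-.008),(-.015,-.008),(-.015,.008))])
```

```text
foot ((493.90289306640625, 253.71267700195312), (72.10176849365234, 71.80497741699219), 87.72862243652344)
foot ((494.16986083984375, 253.6634979248047), (71.21488952636719, 70.92169952392578), 87.7286605834961)
(304, 118, 20, 43)
handle@.114 ((498.3245544433594, 258.6726989746094), (11.345386505126953, 29.35569190979004), 59.615116119384766)
0.058 [[305.0, 121.0], [326.0, 119.0], [328.0, 157.0], [308.0, 159.0]]
0.114 [[303.0, 123.0], [327.0, 121.0], [330.0, 167.0], [307.0, 168.0]]
```

step_arm(targets="54 0 50 -4.7;54 0 50 -4.7;54 0 90 -4.7;54 0 130 -4.7;54 0 160 -4.7;54 0 180 -4.7;54 0 197 -4.7;54 0 197 -4.7;54 0 197 -4.7;54 0 197 -4.7")

```text
t: 5.75
tcp_pos: [0.4953, 0.252, 0.0675]
tool_rot: [1.0, -0.022, 0.001, -0.0]
force: [0.6, -0.2, 0.3]
finger_gap: 1.004
gripper_force: 0.0
```

Run:
```python
from h import *
s=manip.sense();C=cam('wrist',s);im=manip.snapshot('wrist');save('w3',im);print(s['tcp_pos'],s['tool_rot'])
```

```text
[0.49530531 0.25195831 0.06747627] [ 9.99763217e-01 -2.17364487e-02  9.77236725e-04 -2.86296274e-04]
```

View pics/w3.png

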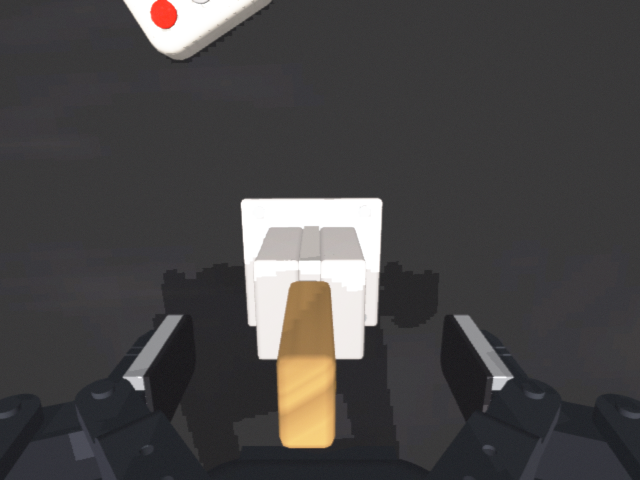

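The handle stands between the fingers at column 308, about 2 mm towards −y of the fingers' middle (318), and squared up. I'll correct that and close.

step_arm(targets="0 -2 0 0;0 -2 0 0;0 -2 0 0;0 -2 0 0;0 -2 0 0;0 -2 0 0;0 -2 0 0;0 -2 0 0", gripper=1, squeeze=40)

```text
t: 6.6
tcp_pos: [0.4943, 0.2543, 0.0667]
tool_rot: [1.0, -0.021, 0.0, -0.0]
force: [-0.2, -0.9, 2.2]
finger_gap: 0.181
gripper_force: 41.5
```

step_arm(targets="0 0 -10 0;0 0 -30 0;0 0 -55 0;0 0 -80 0;0 0 -85 0;0 0 -85 0")

```text
t: 7.2
tcp_pos: [0.4948, 0.2544, 0.1524]
tool_rot: [1.0, -0.021, 0.001, -0.0]
force: [-0.1, 0.8, -1.7]
finger_gap: 0.182
gripper_force: 41.1
```

step_arm(targets="95 215 0 8.6;95 215 0 8.6;95 215 0 8.6;95 215 0 8.6;95 215 0 8.6;95 215 0 8.6;95 215 0 8.6;95 215 0 8.6")

```text
t: 8.0
tcp_pos: [0.5785, 0.0364, 0.1503]
tool_rot: [0.995, -0.096, -0.002, -0.0]
force: [0.2, -0.0, -0.4]
finger_gap: 0.184
gripper_force: 41.2
```

Run:
```python
from h import *
s=manip.sense();C=cam('wrist',s);im=manip.snapshot('wrist');save('w4',im);print(s['tcp_pos'],s['tool_rot'])
a=np.radians(-11)
R2=np.array([[np.cos(a),-np.sin(a)],[np.sin(a),np.cos(a)]])
for k in(46,0,-46):
    c=np.array([.5721,-.0099])+R2@[0,k/1000]
    print(k,np.round(c,4),[np.round(proj(C,[*(c+R2@[u,v]),.07])).tolist() for u,v in((.017,.006),(.017,-.006),(-.017,-.006),(-.017,.006))])
```

```text
[0.57849486 0.03644808 0.15032383] [ 9.95395015e-01 -9.58427640e-02 -1.69118598e-03 -2.62061522e-04]
46 [0.5809 0.0353] [[306.0, 217.0], [329.0, 217.0], [328.0, 275.0], [307.0, 275.0]]
0 [ 0.5721 -0.0099] [[391.0, 217.0], [413.0, 217.0], [409.0, 275.0], [388.0, 275.0]]
-46 [ 0.5633 -0.0551] [[476.0, 217.0], [498.0, 217.0], [491.0, 275.0], [469.0, 275.0]]
```

View pics/w4.png

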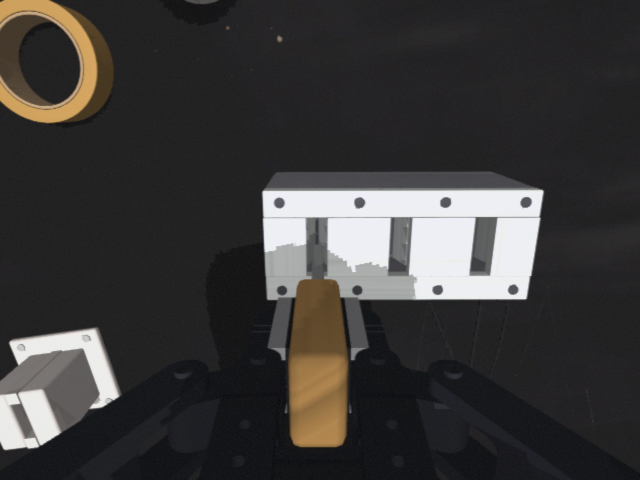

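The projected mouths agree with the picture (left 306–327, middle 390–411, right 474–497), and the blade at column 317 is over the left mouth. Now I'll enter gently.

step_arm(targets="2.5 0.5 0 0;2.5 0.5 5 0;2.5 0.5 12 0;2.5 0.5 20 0;2.5 0.5 27 0;2.5 0.5 32 0;2.5 0.5 34 0;2.5 0.5 34 0", gripper=1, squeeze=28)

```text
t: 8.85
tcp_pos: [0.5822, 0.0344, 0.117]
tool_rot: [0.995, -0.096, -0.0, -0.0]
force: [1.2, -0.3, -1.1]
finger_gap: 0.181
gripper_force: 41.2
```

step_arm(targets="0 0 2 0;0 0 4 0;0 0 6 0;0 0 7.5 0;0 0 8.5 0;0 0 8.5 0")

```text
t: 9.45
tcp_pos: [0.5827, 0.0349, 0.1091]
tool_rot: [0.995, -0.096, 0.0, -0.0]
force: [0.3, 2.0, 0.1]
finger_gap: 0.181
gripper_force: 41.3
```

step_arm(targets="0 0 0.5 0;0 0 1 0;0 0 1.5 0;0 0 2 0;0 0 2 0")

```text
t: 9.95
tcp_pos: [0.583, 0.0351, 0.1075]
tool_rot: [0.995, -0.096, 0.001, -0.001]
force: [1.0, 4.6, 4.7]
finger_gap: 0.183
gripper_force: 41.9
```

step_arm(targets="-1 -0.5 0 0;-1.5 -1 0 0;-1.5 -1 0 0")

```text
t: 10.25
tcp_pos: [0.582, 0.0356, 0.1072]
tool_rot: [0.995, -0.096, 0.001, 0.0]
force: [2.7, 3.5, 2.9]
finger_gap: 0.186
gripper_force: 41.6
```

step_arm(targets="0 -0.5 0.5 0;0 -1 1 0;0 -1 1.5 0;0 -1 1.5 0")

```text
t: 10.65
tcp_pos: [0.5812, 0.0363, 0.106]
tool_rot: [0.995, -0.096, -0.0, 0.0]
force: [0.8, 1.8, 6.7]
finger_gap: 0.178
gripper_force: 42.3
```

step_arm(targets="0 -0.3 0.5 0;0 -0.5 1 0;0 -0.5 1 0")

```text
t: 10.95
tcp_pos: [0.5813, 0.0364, 0.1058]
tool_rot: [0.995, -0.096, 0.0, 0.001]
force: [-0.2, 0.3, 11.3]
finger_gap: 0.182
gripper_force: 43.1
```

step_arm(targets="0 0 0.4 0;0 0 0.7 0;0 0 0.7 0;0 0 0.7 0")

```text
t: 11.35
tcp_pos: [0.5814, 0.0364, 0.1057]
tool_rot: [0.995, -0.096, 0.0, 0.001]
force: [0.1, 0.9, 14.4]
finger_gap: 0.184
gripper_force: 43.5
```

step_arm(targets="0 0 0.4 0;0 0 0.4 0;0 0 0.4 0")

```text
t: 11.65
tcp_pos: [0.5815, 0.0364, 0.1056]
tool_rot: [0.995, -0.096, 0.0, 0.001]
force: [-1.6, 1.6, 16.7]
finger_gap: 0.184
gripper_force: 43.8
```

The left gap is rigid: 16.7 N with no travel, and the tip about 22 mm down. That's the too-narrow one, so I'll go to the middle.

step_arm(targets="0 0 -6 0;0 0 -20 0;0 0 -36 0;0 0 -40 0;0 46 -40 0;0 46 -40 0;0 46 -40 0")

```text
t: 12.35
tcp_pos: [0.5718, -0.0089, 0.143]
tool_rot: [0.995, -0.097, -0.001, -0.0]
force: [0.3, 0.6, -1.0]
finger_gap: 0.186
gripper_force: 41.3
```

step_arm(targets="0.5 0 8 0;0.5 0 18 0;0.5 0 24 0;0.5 0 28 0;0.5 0 31 0;0.5 0 33 0;0.5 0 33 0")

```text
t: 13.05
tcp_pos: [0.573, -0.008, 0.1102]
tool_rot: [0.995, -0.096, -0.0, -0.0]
force: [-0.6, -0.2, -0.2]
finger_gap: 0.178
gripper_force: 41.3
```

step_arm(targets="0 0 0.5 0;0 0 1 0;0 0 1.5 0;0 0 2 0;0 0 2.5 0;0 0 2.5 0")

```text
t: 13.65
tcp_pos: [0.5732, -0.0083, 0.108]
tool_rot: [0.995, -0.096, 0.0, 0.0]
force: [0.2, -1.4, -0.4]
finger_gap: 0.18
gripper_force: 41.3
```

step_arm(targets="0 0.2 0.5 0;0 0.4 1 0;0 0.4 1.5 0;0 0.4 2 0;0 0.4 2.5 0;0 0.4 2.5 0")

```text
t: 14.25
tcp_pos: [0.5732, -0.0086, 0.1056]
tool_rot: [0.995, -0.096, 0.0, 0.0]
force: [-0.4, -0.9, 3.3]
finger_gap: 0.186
gripper_force: 41.7
```

step_arm(targets="0 0.2 0.5 0;0 0.3 1 0;0 0.3 1.5 0;0 0.3 1.5 0")

```text
t: 14.65
tcp_pos: [0.5733, -0.0087, 0.1041]
tool_rot: [0.995, -0.096, 0.0, -0.0]
force: [0.5, -0.7, 4.9]
finger_gap: 0.184
gripper_force: 42.0
```

The middle gap gives way at about 5 N, beyond where the left one stopped, so this is the sprung one. I'll keep going.

step_arm(targets="0 0 1 0;0 0 2 0;0 0 3 0;0 0 4 0;0 0 5 0;0 0 6 0;0 0 6 0")

```text
t: 15.35
tcp_pos: [0.5726, -0.0087, 0.0974]
tool_rot: [0.995, -0.096, -0.001, -0.0]
force: [0.0, -0.1, -0.5]
finger_gap: 0.182
gripper_force: 41.4
```

step_arm(targets="0 0 1.5 0;0 0 3 0;0 0 4.5 0;0 0 6 0")

```text
t: 15.75
tcp_pos: [0.573, -0.0088, 0.0919]
tool_rot: [0.995, -0.096, 0.0, -0.0]
force: [-0.1, -0.1, 2.3]
finger_gap: 0.184
gripper_force: 41.4
```

step_arm(targets="0 0 2 0;0 0 4 0;0 0 6 0;0 0 8 0;0 0 10 0")

```text
t: 16.25
tcp_pos: [0.573, -0.0088, 0.0818]
tool_rot: [0.995, -0.096, 0.0, 0.0]
force: [-0.3, 0.7, 2.2]
finger_gap: 0.187
gripper_force: 41.6
```

step_arm(targets="0 0 0.7 0;0 0 1.4 0;0 0 2 0;0 0 2 0")

```text
t: 16.65
tcp_pos: [0.5729, -0.0088, 0.0798]
tool_rot: [0.995, -0.096, -0.0, -0.0]
force: [0.1, 0.2, 1.5]
finger_gap: 0.184
gripper_force: 41.5
```

step_arm(targets="0 0 0.5 0;0 0 1 0;0 0 1.5 0;0 0 2 0;0 0 2 0")

```text
t: 17.15
tcp_pos: [0.573, -0.0088, 0.0786]
tool_rot: [0.995, -0.096, 0.0, 0.0]
force: [-0.7, -0.7, 5.8]
finger_gap: 0.183
gripper_force: 42.4
```

step_arm(targets="0 0 0.5 0;0 0 0.8 0;0 0 0.8 0")

```text
t: 17.45
tcp_pos: [0.573, -0.0088, 0.0786]
tool_rot: [0.995, -0.096, 0.0, 0.0]
force: [-3.3, -0.5, 12.2]
finger_gap: 0.18
gripper_force: 43.1
```

The stop is firm at exactly the expected home height, so I'll ease off, let go and retreat.

step_arm(targets="0 0 -1.5 0;0 0 -1.5 0")

```text
t: 17.65
tcp_pos: [0.5729, -0.0087, 0.0787]
tool_rot: [0.995, -0.096, 0.0, -0.0]
force: [-0.5, 0.5, 3.9]
finger_gap: 0.183
gripper_force: 41.7
```

step_arm(targets="0 0 0 0;0 0 0 0;0 0 0 0;0 0 0 0;0 0 0 0;0 0 0 0;0 0 -30 0;0 0 -70 0;0 0 -110 0;0 0 -150 0;-30 0 -150 0;-30 0 -150 0", gripper=0)

```text
t: 18.85
tcp_pos: [0.5403, -0.002, 0.2297]
tool_rot: [0.995, -0.096, -0.001, -0.0]
force: [-0.2, 0.4, -0.7]
finger_gap: 0.997
gripper_force: 0.0
```

Run:
```python
from h import *
s=manip.sense();print(s['tcp_pos'],s['force'],s['finger_gap'])
C=cam('wrist',s);w=manip.snapshot('wrist')
C2=cam('side');im=manip.snapshot('side')
X=[.5726,-.0088,.098];print(proj(C,X),proj(C2,X),[ (k['p'],k['position']) for c in('wrist','side') for k in manip.mark_of(c,'blade_handle')[:2]])
a=cv2.resize(im[170:320,300:450],(500,500),interpolation=cv2.INTER_CUBIC);b=cv2.resize(w[60:360,180:480],(300,300))
o=np.zeros((500,800,3),np.uint8);o[:,:500]=a;o[:300,500:]=b;save('fin',o)
```

```text
[ 0.54025153 -0.00199231  0.22968582] [-0.24194053  0.40844191 -0.71158886] 0.9970165337028563
[317.14057727 177.34750931] [367.87496783 223.44998238] [(0.62, [315.9, 159.8]), (0.56, [317.5, 177.7]), (0.58, [370.5, 222.5])]
```

View pics/fin.png

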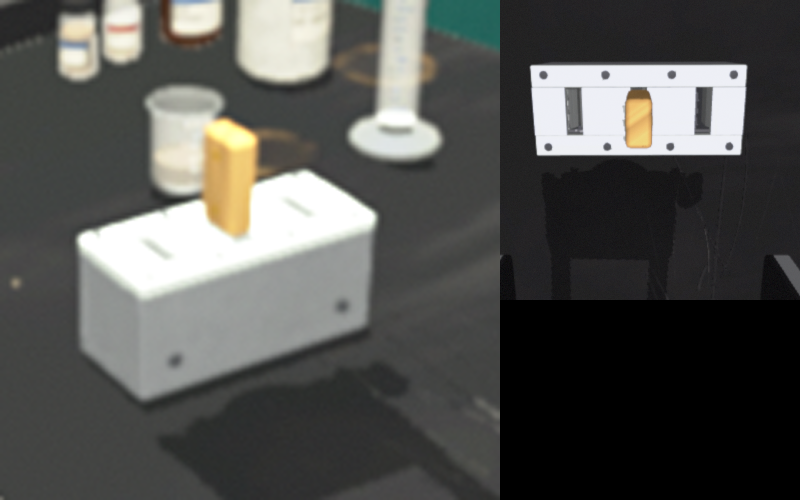

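The picture shows the handle upright with its shoulder on the cover over the middle mouth, at wrist pixel (317,177) as predicted, and the gripper clear.

```bash
python3 -c "
from station import manip
print(manip.sign_off())"
```

```text
the job is handed in; nothing more can be done
None
```

I left the blade let go of, upright and fully home in the middle gap, which gave way at about 5 N and then dragged at about 2 N. The left gap stopped it rigidly at 16.7 N; I didn't try the right gap, which only looked like the wide one. The job was handed in at about 19 s of robot time with no verdict returned.

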